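Set the strip feeder's pressure screw to a dragging gauge

ROBOT

A 6-joint arm with a two-finger parallel gripper is mounted at the origin on the work surface. World frame = base frame: x ahead of the robot, y to its left, z up, the work surface at z = 0. Lengths are in m, angles in degrees, forces in N, time in s.
With the tool pointing down it reaches from about 0.275 to 0.825 m from the base axis. Payload 4.9 kg.
Tool frame: the origin (TCP) lies midway between the tips of the shut fingers; the grasp point (between the pads) lies 19 mm behind it (robot.tcp_to_grasp is the distance from the TCP to the grasp point, in m); z points along the fingers, y is the line along which they close (so a half turn about z gives the same grasp; the last joint's range is limited). The gripper opens to 85 mm and grips with 20 to 120 N. Pads are 22 mm wide; open, the fingers measure 114 mm over their backs; the gripper's body (76 mm by 85 mm) begins 54 mm behind the grasp point. The pads swing forward as they close: fully open they stand 13 mm farther back than shut.
Start: joints at [56.597, 18.69, -11.035, 60.275, 0, 82.311], TCP at [0.239, 0.496, 0.231] pointing down, gripper open.
Joint ranges: [-152.03, 152.03], [-55.5, 102.48], [-74.3, 77.21], [-110.64, 120.58], [-84.22, 78.4], [-180, 180]. Speed limits (degrees/s): [147.25, 147.25, 180, 180, 180, 180].

INTERFACE

Orientations are given as [roll, pitch, yaw] about the fixed x, y, z axes, in that order (R = Rz(yaw) Ry(pitch) Rx(roll)).
In Python, from rig import robot gives the robot as it stands. The module is installed in compiled form; this text tells all that it offers.
- The arm moves only by the shell command python3 -m inch 'ROWS' [FORCE]. ROWS is JSON, a list that holds one entry, the list of rows, each a list of 7 numbers: the shift along the tool's x, y, z in cm, then the turn, a rotation vector about the tool's x, y, z in rad, then the opening, from 0 (shut) to 1 (fully open). A call has 1 to 10 rows; each row shifts and turns the commanded pose from where the row before left it, along the tool's axes as they then stand; what a row does not reach is not made up. A row lasts 1/10 s, in which the tool goes at most 50 mm and 8.59 degrees, less where a joint would pass 70% of its speed; a pose out of reach is approached as far as the arm can. A call with a gripper value outside its range is refused whole. The fingers move at their own pace and stop on an object; FORCE is the grip in N (left out, the last holds). Time passes only in rows, so rows that do not move let the fingers close. It gives the time, the measured TCP pose, the force, the opening and the grip force at its end, in the units of the state.
- robot.read_state(): the state, without advancing time (a new reading comes with each control period).
- robot.read_camera(name): name is "scene" or "top" or "wrist"; returns the picture (384x512x3 uint8, red, green, blue); there is no depth.
- robot.camera_model(name): a dict with "intrinsics" (3x3 intrinsics, pixels), "xyz" and "rotation" of the camera in the world. Camera axes: x right, y up, looking along -z (the intrinsics and any distortion apply to the point x, -y, -z); pixel columns grow to the right and rows downward; lengths in m; the calibration is good to about 2 mm. The wrist camera is an equidistant fisheye: a pixel r from the principal point sees the ray r / f radians off the axis. A picture is of the moment at which its call begins: read the wrist's pose just before it. camera_model takes no time and is no camera call; for the wrist camera it gives the pose at the moment of the call.
- robot.close_job(): hands the job in; it is judged then, once.
The state is a dict: "t": time; "q": joint angles; "joint_vel": joint speeds; "joint_efforts": joint torques, N m; "tcp_pos": TCP position; "eef_rot": TCP orientation; "ft_force": force on the tool from outside, world axes, zero at the start; "ft_torque": the same for the moment, N m; "opening": finger opening in m; "finger_force": force on a finger pad.
Only numpy, scipy, OpenCV 4.12 (cv2) and the standard library are available. Lean on these libraries where they do the work, as an engineer would, in place of code of your own. Each camera call takes 0.05 s, during which the arm holds its last target. There are 200 camera calls.

TASK

Set the pressure on the strip feeder: turn the T-bar screw clockwise until the steel gauge strip lying under the shoe just drags, so that sliding it along the feed table by its handle takes a pull of about 6 N, and feel this with a slow pull of a centimetre or so. Never pinch the strip hard, leave it held in the gap at that drag, and do not disturb the can, screwdriver and bin.

Things in the scene. Friction and masses are not known exactly. Their poses are not given: they have to be found in the camera images.
- feeder: Bolted blue C-frame, 320 x 90 mm base. Origin: underside, on the vertical axis of screw and shoe; z up, -x is the side where the gauge handle sticks out (roughly to the robot). Column at x 65 to 110 mm; overhead arm x -25 to 110, y +-25, z 100 to 135 mm. Steel feed table 40 mm wide, x -185 to 35 mm, top at z 50 mm; low side guides (to z 56, x +-30 mm) leave the strip 1.8 mm play a side.
- screw_grip (a point): Centre of the steel T-bar on top of the adjusting screw, on its vertical axis, 167 mm above the bench: the point to grip. The bar is 50 mm long along this point's x axis, 12 mm thick along y, and spans z 149 to 185 mm; a 24 mm round hub lies below it. It turns in place, moving neither up nor down.
- screw (a joint): Turn of the adjusting screw in rad, 0 to 6, growing clockwise seen from above = tightening. It starts between 0 and 0.4 and stays where it is left (friction 0.06 Nm). Each rad lowers the spring-loaded shoe 2 mm.
- shoe: Dark steel shoe 36 x 36 x 14 mm under the arm, origin: centre of its underside. Its brass pad (30 mm along x, 18 wide) is worn: 3 to 6.6 mm thick, unknown, so it first touches the strip at a screw value anywhere from 0.9 to 2.7, only to be felt. Past that it presses about 9.5 N more per rad; drag is about 1.2 N per N pressed (friction known to 15 %). Over 16 N pressed is pinching hard.
- gauge: Steel strip 175 x 20 x 4 mm with an upright black handle at its outer end, loose on the feed table. Origin: underside, below the handle's centre; x along the blade to its tip 160 mm away (other end at -15 mm); z up. Starts with the origin about 120 mm from the screw axis and the tip 40 mm past it; drawn out more than about 25 mm it begins to leave the pad.
- gauge_grip (a point): Point to grip on the gauge's handle, 28 mm above the gauge's underside, on the handle's axis. The handle is 26 mm long along the blade (x), 16 mm thick (y), its top 14 mm above this point; slide it along the gauge's x. Pressing down on it adds false drag (0.6 N per N), and pushing inward from high on it can jam: feel the pull outward with no load up or down.
- can: Bystander: can 52 mm wide, 130 mm tall, standing beside the feeder; origin at its underside.
- screwdriver: Bystander: screwdriver with a red handle, lying beside the feeder; origin at its middle.
- bin: Bystander: open blue parts bin 100 x 90 x 50 mm beside the feeder; origin at its underside.
There are look-alikes about, which are no part of the job. There is more than one size of the gauge; the job needs the largest.

How it is judged (in metres and radians):
On the way:
1. with the shoe pressing the strip lightly (about 3 to 11 N of contact force), the fingers draw the gauge along against the drag (contact force between shoe and gauge between 3 and 11 N and contact force between the fingers and gauge above 1 N and linear speed of gauge above 0.003 m/s), for 0.1 s.
At the end, for the whole second after the job is handed in: The gauge strip rests in the gap with its handle 90 to 160 mm out from the screw axis, the shoe pressing it with 3 to 9 N (a pull of very roughly 4 to 9 N), the screw and gauge at rest (contact force between shoe and gauge between 3 and 9 N and linear speed of gauge below 0.01 m/s and x of gauge in the frame of feeder between -0.16 and -0.09 m and velocity of joint screw below 0.05 rad/s); the robot touches nothing.
It fails at once if the strip is pinched hard (shoe presses it with more than 16 N) (contact force between shoe and gauge above 16 N).
It fails at once if a bystander is moved more than 20 mm (distance of any of can, screwdriver, bin from where it was at the start of the episode above 0.02 m).
It also fails if it takes over 72 s, if anything falls off the work surface, if the arm or the gripper's body presses on something with over 40 N, if the wrist force passes 120 N, or if a joint passes its speed limit or range.

## Working session

There is one attempt and no reset: what is moved stays moved. The work goes in short steps, Python scripts to look and compute and a shell command to move; the robot and the scene stay as the last step left them, time stands still between calls to the robot, and variables do not carry over. Pictures are saved under pics/ and viewed, at most 10 in all, crops included, and the job is handed in when it is done.

```bash
mkdir -p pics
python3 - <<'E'
from rig import robot
import cv2,numpy as np
s=robot.read_state();print({k:np.round(v,3).tolist() for k,v in s.items()},robot.tcp_to_grasp)
for n in("scene","top"):
    cv2.imwrite(f"pics/{n}0.png",robot.read_camera(n)[:,:,::-1]);m=robot.camera_model(n);print(n,{k:np.round(v,4).tolist() if not isinstance(v,str) else v for k,v in m.items()})
E
```

```text
{'t': 0.0, 'q': [56.599, 18.733, -11.09, 60.275, 0.001, 82.311], 'joint_vel': [-0.038, 0.038, -0.006, -0.078, 0.02, 0.08], 'joint_efforts': [0.001, -44.339, 26.244, 0.016, 0.0, 0.0], 'tcp_pos': [0.238, 0.495, 0.231], 'eef_rot': [-179.903, -0.015, 154.288], 'ft_force': [1.076, 0.045, 0.907], 'ft_torque': [-0.015, 0.013, 0.014], 'finger_force': 0.0, 'opening': 0.085} 0.0187
scene {'intrinsics': [[389.0485, 0.0, 258.4197], [0.0, 389.0485, 193.0676], [0.0, 0.0, 1.0]], 'xyz': [1.1218, -0.3767, 0.5846], 'rotation': [56.6913, -0.0237, 51.7963]}
top {'intrinsics': [[411.8694, 0.0, 254.3402], [0.0, 411.8694, 195.7355], [0.0, 0.0, 1.0]], 'xyz': [0.431, 0.0397, 0.9414], 'rotation': [9.7182, -1.1396, -91.6035]}
```

View pics/scene0.png

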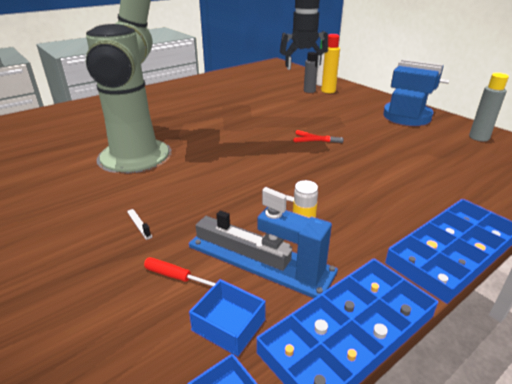

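View pics/top0.png

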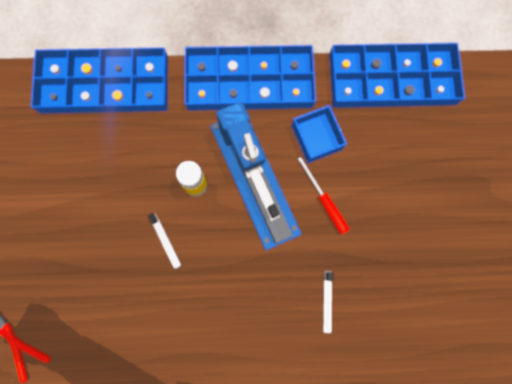

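The top view shows the feeder in the centre, with the white T-bar at about (250,145) and the black handle at (273,211). Two smaller look-alike gauges lie loose at (165,240) and (328,300). The can is at (190,178), the screwdriver at (325,200) and the bin at (320,133).

```bash
cat > h.py <<'E'
from rig import robot
import cv2,numpy as np
from scipy.spatial.transform import Rotation as R
def ray(name,uv,z,m=None):
    m=m or robot.camera_model(name);K=np.array(m["intrinsics"]);uv=np.atleast_2d(uv).astype(float)
    d=np.c_[(uv[:,0]-K[0,2])/K[0,0],-(uv[:,1]-K[1,2])/K[1,1],-np.ones(len(uv))]
    d=d@R.from_euler('xyz',m["rotation"],degrees=True).as_matrix().T
    c=np.array(m["xyz"]);return c+d*((z-c[2])/d[:,2])[:,None]
def proj(name,P):
    m=robot.camera_model(name);K=np.array(m["intrinsics"])
    p=(np.atleast_2d(P)-m["xyz"])@R.from_euler('xyz',m["rotation"],degrees=True).as_matrix()
    return np.c_[K[0,2]-K[0,0]*p[:,0]/p[:,2],K[1,2]+K[1,1]*p[:,1]/p[:,2]]
E
python3 - <<'E'
from h import *
im=cv2.imread("pics/top0.png");hsv=cv2.cvtColor(im,cv2.COLOR_BGR2HSV)
def blobs(mask,box,lab,z,amin=20):
    x0,y0,x1,y1=box;m=np.zeros_like(mask);m[y0:y1,x0:x1]=mask[y0:y1,x0:x1]
    cs,_=cv2.findContours(m,cv2.RETR_EXTERNAL,cv2.CHAIN_APPROX_NONE)
    for c in cs:
        if cv2.contourArea(c)<amin: continue
        r=cv2.minAreaRect(c);b=cv2.boxPoints(r)
        w=ray("top",b,z);e=[np.linalg.norm(w[1]-w[0]),np.linalg.norm(w[2]-w[1])];i=int(np.argmax(e))
        v=w[i+1]-w[i];print(lab,np.round(r[0],1),"ctr",w.mean(0).round(4),"size",np.round(e,3),"ang",round(np.degrees(np.arctan2(v[1],v[0])),1))
S,V=hsv[...,1],hsv[...,2]
blobs(((S<40)&(V>200)).astype(np.uint8),(235,120,265,165),"tbar",.185)
blobs((V<60).astype(np.uint8),(260,195,290,225),"handle",.092)
blobs(((hsv[...,0]>95)&(hsv[...,0]<125)&(S>120)).astype(np.uint8),(205,95,305,255),"feeder",.01,200)
blobs(((S<40)&(V>170)).astype(np.uint8),(245,165,280,225),"blade",.054)
cv2.imwrite("pics/crop1.png",cv2.resize(im[95:255,170:350],None,fx=4,fy=4,interpolation=cv2.INTER_CUBIC)[:600,:720])
E
```

```text
tbar [251.2 144.8] ctr [0.6588 0.0242 0.185 ] size [0.016 0.048] ang -163.8
feeder [298.  134.5] ctr [ 0.7344 -0.0905  0.01  ] size [0.029 0.096] ang 177.2
feeder [254.5 171.5] ctr [0.6528 0.0143 0.01  ] size [0.237 0.365] ang 177.2
blade [262.7 186.9] ctr [ 0.6019 -0.001   0.054 ] size [0.038 0.092] ang -152.4
```

View pics/crop1.png

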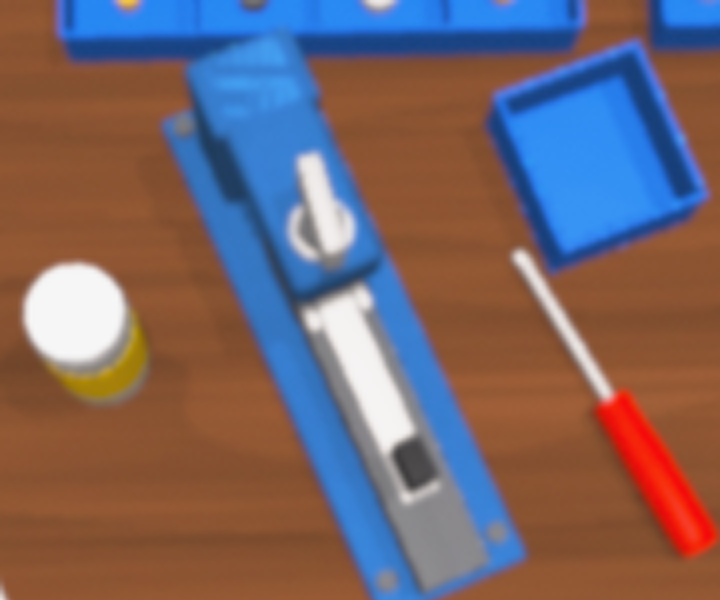

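The enlarged crop shows the T-bar top from (309,154) to (328,252), the handle top centred at (414,461), and the blade edges from (322,310) to (402,500). The left base edge runs from (163,122) to (365,595).

Run:
```python
from h import *
f=lambda p:np.array(p,float)/4+[169.6,94.6]
def seg(l,a,b,z):
    w=ray("top",f([a,b]),z);v=w[1]-w[0];print(l,w.round(4).tolist(),"mid",w.mean(0).round(4),"len",np.linalg.norm(v).round(4),"ang",np.degrees(np.arctan2(v[1],v[0])).round(1))
seg("tbar",(328,252),(309,154),.185)
seg("bladeL",(402,500),(322,310),.054);seg("bladeR",(440,485),(362,300),.054)
seg("hL",(408,490),(390,445),.092);seg("hR",(438,478),(422,433),.092)
seg("base left",(365,595),(163,122),.012)
seg("can",(75,265),(75,352),.13);seg("canw",(24,310),(127,310),.13)
seg("drv",(520,255),(690,545),.015)
# scene cross-check
for P in([.6588,.0242,.185],[.541,-.02,.092]): print(proj("scene",P).round(1))
```

```text
tbar [[0.6335, 0.0241, 0.185], [0.682, 0.0319, 0.185]] mid [0.6577 0.028  0.185 ] len 0.0491 ang 9.1
bladeL [[0.5292, -0.0149, 0.054], [0.6356, 0.0256, 0.054]] mid [0.5824 0.0054 0.054 ] len 0.1139 ang 20.9
bladeR [[0.5368, -0.0358, 0.054], [0.6408, 0.0034, 0.054]] mid [ 0.5888 -0.0162  0.054 ] len 0.1111 ang 20.7
hL [[0.5301, -0.0159, 0.092], [0.5539, -0.0073, 0.092]] mid [ 0.542  -0.0116  0.092 ] len 0.0253 ang 19.8
hR [[0.536, -0.0317, 0.092], [0.5599, -0.0242, 0.092]] mid [ 0.5479 -0.028   0.092 ] len 0.025 ang 17.4
base left [[0.4808, 0.0051, 0.012], [0.7608, 0.1156, 0.012]] mid [0.6208 0.0603 0.012 ] len 0.301 ang 21.5
can [[0.6443, 0.1511, 0.13], [0.5995, 0.1511, 0.13]] mid [0.6219 0.1511 0.13  ] len 0.0449 ang 179.9
canw [[0.6216, 0.1766, 0.13], [0.6204, 0.125, 0.13]] mid [0.621  0.1508 0.13  ] len 0.0517 ang -91.3
drv [[0.6747, -0.0908, 0.015], [0.5038, -0.1792, 0.015]] mid [ 0.5892 -0.135   0.015 ] len 0.1924 ang -152.7
[[273.6 192. ]]
[[221.6 211.6]]
```

```bash
python3 -m inch '[[[0,0,0,0,0,-0.1215,1],[0,0,0,0,0,-0.1215,1],[0,0,0,0,0,-0.1215,1],[0,0,0,0,0,-0.1215,1],[0,0,0,0,0,-0.1215,1],[-0.5,-0.8,0,0,0,0,0.6],[-1,-1.6,0,0,0,0,0.6],[-1.5,-2.3,0,0,0,0,0.6],[-1.8,-2.8,0,0,0,0,0.6],[-2,-3.1,0,0,0,0,0.6]]]' 30
python3 -m inch '[[[-2.5,-4,0,0,0,0,0.6],[-2.5,-4,0,0,0,0,0.6],[-2.5,-4,0,0,0,0,0.6],[-2.5,-4,0,0,0,0,0.6],[-2.5,-4,0,0,0,0,0.6],[-2.5,-4,0,0,0,0,0.6],[-2.5,-4,0,0,0,0,0.6],[-2.5,-4,0,0,0,0,0.6],[-2.5,-4,0,0,0,0,0.6],[-2.26,-4,0,0,0,0,0.6]]]'
python3 -m inch '[[[-1.5,-1.3,0,0,0,0,0.6],[-0.5,-0.8,0,0,0,0,0.6],[0,0,0,0,0,0,0.6],[0,0,0,0,0,0,0.6]]]'
python3 - <<'E'
from h import *
s=robot.read_state();print({k:np.round(s[k],4).tolist() for k in("t","q","tcp_pos","eef_rot","ft_force","ft_torque","opening")})
print(robot.camera_model("wrist"))
cv2.imwrite("pics/w1.png",robot.read_camera("wrist")[:,:,::-1])
E
```

```text
t: 1.1
tcp_pos: [0.3231, 0.4004, 0.231]
eef_rot: [-180.0, -0.0, -171.0]
ft_force: [0.6, -0.8, 0.4]
opening: 0.0517
finger_force: 0.0
t: 2.1
tcp_pos: [0.6311, 0.0433, 0.231]
eef_rot: [-180.0, -0.0, -171.1]
ft_force: [0.7, 0.4, 0.8]
opening: 0.0514
finger_force: 0.0
t: 2.5
tcp_pos: [0.6523, 0.0288, 0.2311]
eef_rot: [180.0, -0.1, -170.9]
ft_force: [-0.0, 0.5, -0.7]
opening: 0.0516
finger_force: 0.0
{'t': 2.5, 'q': [-3.9485, 29.9352, 6.3234, 66.4576, 0.0172, -13.0318], 'tcp_pos': [0.6523, 0.0288, 0.2311], 'eef_rot': [179.9677, -0.0637, -170.9168], 'ft_force': [-0.0447, 0.5185, -0.6508], 'ft_torque': [0.0343, -0.002, -0.0368], 'opening': 0.0516}
{'intrinsics': array([[297.31863964,   0.        , 256.65510029],
       [  0.        , 297.31863964, 189.75398904],
       [  0.        ,   0.        ,   1.        ]]), 'xyz': array([0.58081147, 0.01740022, 0.37264302]), 'rotation': array([-1.61389420e+01,  8.86534224e-03,  9.90642726e+01])}
```

View pics/w1.png

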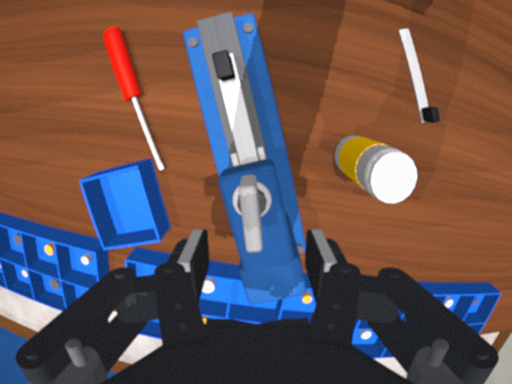

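The wrist view shows the T-bar from about (249,178) to (254,250), the hub at (251,201), and the handle top at (224,64). The can, bin and driver are all clear of the gripper.

```bash
cat >> h.py <<'E'
def fray(m,uv,z):
    K=np.array(m["intrinsics"]);uv=np.atleast_2d(uv).astype(float)
    p=(uv-K[:2,2])/K[0,0];r=np.linalg.norm(p,axis=1,keepdims=True)
    d=np.c_[p/r*np.sin(r),np.cos(r)]*[1,-1,-1]
    d=d@R.from_euler('xyz',m["rotation"],degrees=True).as_matrix().T
    c=np.array(m["xyz"]);return c+d*((z-c[2])/d[:,2])[:,None]
E
python3 - <<'E'
from h import *
m=robot.camera_model("wrist")
im=cv2.imread("pics/w1.png");g=cv2.cvtColor(im,cv2.COLOR_BGR2HSV)
def rect(mask,box,z,l):
    x0,y0,x1,y1=box;k=np.zeros_like(mask);k[y0:y1,x0:x1]=mask[y0:y1,x0:x1]
    c=max(cv2.findContours(k,0,1)[0],key=cv2.contourArea);b=cv2.boxPoints(cv2.minAreaRect(c))
    w=fray(m,b,z);e=[np.linalg.norm(w[1]-w[0]),np.linalg.norm(w[2]-w[1])];v=(w[1]-w[0]) if e[0]>e[1] else w[2]-w[1]
    print(l,b.round().tolist(),w.mean(0).round(4),np.round(e,4),np.degrees(np.arctan2(v[1],v[0])).round(1))
rect(((g[...,1]<60)&(g[...,2]>120)).astype(np.uint8),(225,165,275,262),.185,"bar+hub")
rect((g[...,2]<70).astype(np.uint8),(200,40,245,90),.092,"handle")
for z in(.185,.149):print(z,fray(m,[[249,178],[254,250],[251,201]],z).round(4).tolist())
cv2.imwrite("pics/crop2.png",cv2.resize(im[40:260,190:290],None,fx=2.7,fy=2.7,interpolation=cv2.INTER_CUBIC))
E
```

```text
bar+hub [[233.0, 175.0], [270.0, 175.0], [270.0, 251.0], [233.0, 251.0]] [0.6525 0.0256 0.185 ] [0.0241 0.0553] 10.0
handle [[218.0, 77.0], [227.0, 53.0], [240.0, 58.0], [231.0, 82.0]] [ 0.5486 -0.0136  0.092 ] [0.0248 0.0136] 168.1
0.185 [[0.6274, 0.0201, 0.185], [0.6787, 0.0315, 0.185], [0.6428, 0.0238, 0.185]]
0.149 [[0.6364, 0.0206, 0.149], [0.6975, 0.0341, 0.149], [0.6547, 0.025, 0.149]]
```

View pics/crop2.png

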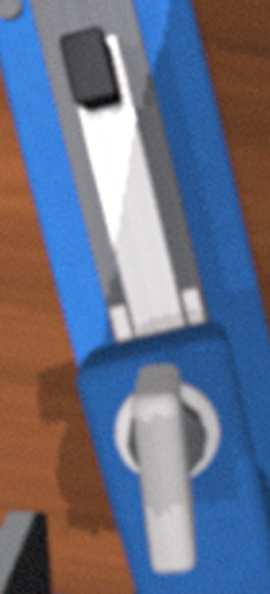

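The crop shows the T-bar top from (160,393) to (176,570) in crop pixels, and the handle top centre at (90,67).

Run:
```python
from h import *
m=robot.camera_model("wrist")
f=lambda p:np.array(p,float)/2.7+[190,40]-.3
w=fray(m,f([(160,393),(176,570)]),.185);v=w[1]-w[0];print(w.round(4).tolist(),w.mean(0).round(4),np.linalg.norm(v).round(4),np.degrees(np.arctan2(v[1],v[0])).round(1))
print("handle",fray(m,f([(90,67),(62,36),(100,28),(118,98),(82,104)]),.092).round(4).tolist())
```

```text
[[0.6323, 0.0208, 0.185], [0.6793, 0.0322, 0.185]] [0.6558 0.0265 0.185 ] 0.0484 13.6
handle [[0.5463, -0.0195, 0.092], [0.5365, -0.031, 0.092], [0.532, -0.0183, 0.092], [0.556, -0.0082, 0.092], [0.5597, -0.0202, 0.092]]
```

```bash
python3 -m inch '[[[-0.44,-0.25,0,0,0,-0.035,0.6],[0,0,1,0,0,0,0.6],[0,0,2,0,0,0,0.6],[0,0,2,0,0,0,0.6],[0,0,2,0,0,0,0.6],[0,0,1,0,0,0,0.6],[0,0,0,0,0,0,0.6]]]' 30
python3 -m inch '[[[0,0,0,0,0,0,0.3],[0,0,0,0,0,0,0],[0,0,0,0,0,0,0],[0,0,0,0,0,0,0],[0,0,0,0,0,0,0]]]' 30
python3 -c "
from rig import robot
s=robot.read_state();print(s['ft_force'],s['ft_torque'],s['q'])"
```

```text
t: 3.25
tcp_pos: [0.6562, 0.0272, 0.1494]
eef_rot: [179.9, -0.2, -168.9]
ft_force: [0.6, 0.2, -0.3]
opening: 0.051
finger_force: 0.0
t: 3.75
tcp_pos: [0.6589, 0.0256, 0.1526]
eef_rot: [-179.9, 0.1, -168.9]
ft_force: [-0.4, -3.3, 6.3]
opening: 0.0113
finger_force: 33.5
[-0.3979017  -3.31386128  6.34512612] [-0.60109645  0.07784992 -0.05223918] [ -4.14969253  33.31368391   0.34814449  56.89338469  -0.06588168
 -15.20629102]
```

```bash
python3 -m inch '[[[0,-0.15,-0.3,0,0,0,0],[0,0,0,0,0,0,0]]]' 40
python3 -m inch '[[[0,0,0,0,0,0.13,0],[0,0,0,0,0,0.13,0],[0,0,0,0,0,0.13,0],[0,0,0,0,0,0.13,0],[0,0,0,0,0,0.13,0],[0,0,0,0,0,0.13,0],[0,0,0,0,0,0.13,0],[0,0,0,0,0,0.13,0],[0,0,0,0,0,0.13,0],[0,0,0,0,0,0.13,0]]]'
python3 -m inch '[[[0,0,0,0,0,0,0],[0,0,0,0,0,0,0]]]'
```

```text
t: 3.95
tcp_pos: [0.6588, 0.0256, 0.1528]
eef_rot: [179.9, 0.0, -168.9]
ft_force: [5.5, -0.2, -8.2]
opening: 0.0116
finger_force: 41.2
t: 4.95
tcp_pos: [0.6589, 0.0258, 0.1528]
eef_rot: [179.9, -0.1, 116.4]
ft_force: [4.7, 0.8, -7.5]
opening: 0.0115
finger_force: 41.2
t: 5.15
tcp_pos: [0.6589, 0.0258, 0.1528]
eef_rot: [179.9, -0.1, 116.6]
ft_force: [6.2, 0.1, -7.4]
opening: 0.0113
finger_force: 41.1
```

```bash
python3 -m inch '[[[0,0,0,0,0,0,0.6],[0,0,0,0,0,0,0.6],[0,0,0,0,0,0,0.6],[0,0,-2,0,0,0,0.6],[0,0,-3,0,0,0,0.6],[0,0,-3,0,0,0,0.6],[0,0,0,0,0,-0.148,0.6],[0,0,0,0,0,-0.148,0.6]]]' 30
python3 -m inch '[[[0,0,0,0,0,-0.148,0.6],[0,0,0,0,0,-0.148,0.6],[0,0,0,0,0,-0.148,0.6],[0,0,0,0,0,-0.148,0.6],[0,0,0,0,0,-0.148,0.6],[0,0,0,0,0,-0.148,0.6],[0,0,0,0,0,-0.148,0.6],[0,0,0,0,0,-0.148,0.6],[0,0,0,0,0,0,0.6],[0,0,0,0,0,0,0.6]]]'
python3 - <<'E'
from h import *
s=robot.read_state();y=np.radians(s['eef_rot'][2]);d=np.array([.546,-.0195])-s['tcp_pos'][:2]
print(s['t'],s['tcp_pos'],s['eef_rot'],"tool cm",100*d@[np.cos(y),np.sin(y)],100*d@[np.sin(y),-np.cos(y)])
m=robot.camera_model("wrist");cv2.imwrite("pics/w2.png",robot.read_camera("wrist")[:,:,::-1]);print(m)
E
```

```text
t: 5.95
tcp_pos: [0.6591, 0.025, 0.2363]
eef_rot: [179.9, 0.1, 133.9]
ft_force: [0.4, 0.5, -1.1]
opening: 0.0514
finger_force: 0.0
t: 6.95
tcp_pos: [0.6583, 0.025, 0.2345]
eef_rot: [180.0, 0.0, -158.8]
ft_force: [-0.7, -0.1, -0.4]
opening: 0.0515
finger_force: 0.0
6.95 [0.65827074 0.02502259 0.23450735] [ 1.79997089e+02  1.02283138e-02 -1.58762672e+02] tool cm 12.077370956631244 -0.08309340787352948
{'intrinsics': array([[297.31863964,   0.        , 256.65510029],
       [  0.        , 297.31863964, 189.75398904],
       [  0.        ,   0.        ,   1.        ]]), 'xyz': array([ 0.59052364, -0.00090213,  0.37599346]), 'rotation': array([-1.62098934e+01,  2.79616742e-02,  1.11220257e+02])}
```

View pics/w2.png

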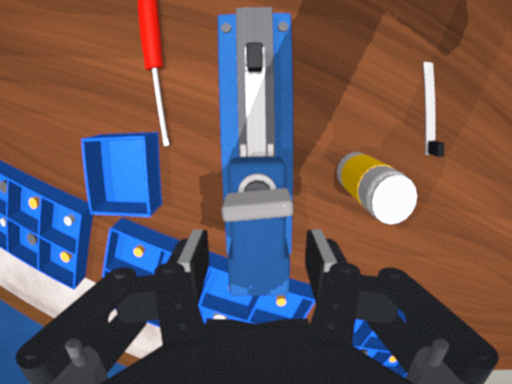

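The handle is centred at (254,56), and the blade lies straight along the image's vertical, so the tool is aligned. The bar sits about 85° to the feeder.

```bash
python3 -m inch '[[[1,0,0,0,0,0,0.6],[2,0,0,0,0,0,0.6],[3,0,0,0,0,0,0.6],[3,0,0,0,0,0,0.6],[2,0,0,0,0,0,0.6],[1.08,-0.08,1,0,0,0,0.6],[0,0,3,0,0,0,0.6],[0,0,4,0,0,0,0.6],[0,0,4,0,0,0,0.6],[0,0,3,0,0,0,0.6]]]' 30
python3 -m inch '[[[0,0,1.5,0,0,0,0.6],[0,0,0.8,0,0,0,0.6],[0,0,0,0,0,0,0.6],[0,0,0,0,0,0,0.6]]]' 30
python3 -m inch '[[[0,0,0,0,0,0,0.35],[0,0,0,0,0,0,0.25],[0,0,0,0,0,0,0],[0,0,0,0,0,0,0],[0,0,0,0,0,0,0],[0,0,0,0,0,0,0]]]' 20
python3 -c "
from rig import robot
s=robot.read_state();print(s['ft_force'],s['tcp_pos'])"
```

```text
t: 8.0
tcp_pos: [0.5452, -0.0198, 0.0824]
eef_rot: [180.0, -0.1, -158.7]
ft_force: [0.2, 0.5, 0.2]
opening: 0.0509
finger_force: 0.0
t: 8.4
tcp_pos: [0.5469, -0.02, 0.0622]
eef_rot: [-180.0, 0.1, -158.6]
ft_force: [0.3, -0.7, -0.1]
opening: 0.0516
finger_force: 0.0
t: 9.0
tcp_pos: [0.5469, -0.02, 0.0622]
eef_rot: [-180.0, 0.1, -158.6]
ft_force: [-1.6, -0.1, 6.3]
opening: 0.0157
finger_force: 22.8
[-1.59353542 -0.09606121  6.28286219] [ 0.54685112 -0.01996353  0.06222083]
```

```bash
python3 -m inch '[[[0,0,-0.05,0,0,0,0],[0,0,0,0,0,0,0],[0,0,0,0,0,0,0]]]'
python3 -m inch '[[[0.05,0,0,0,0,0,0],[0.1,0,0,0,0,0,0],[0.1,0,0,0,0,0,0]]]'
python3 -m inch '[[[0.1,0,0,0,0,0,0]]]'
```

```text
t: 9.3
tcp_pos: [0.5467, -0.0199, 0.0622]
eef_rot: [-180.0, 0.1, -158.6]
ft_force: [-0.0, -0.2, 4.8]
opening: 0.0159
finger_force: 22.7
t: 9.6
tcp_pos: [0.5449, -0.0208, 0.0622]
eef_rot: [-180.0, 0.1, -158.6]
ft_force: [3.6, 1.7, 3.4]
opening: 0.0157
finger_force: 22.4
t: 9.7
tcp_pos: [0.5438, -0.0212, 0.0622]
eef_rot: [-180.0, 0.1, -158.6]
ft_force: [4.3, 0.8, 5.0]
opening: 0.0157
finger_force: 22.6
```

```bash
python3 -m inch '[[[0,0,-0.15,0,0,0,0],[0,0,0,0,0,0,0],[0,0,0,0,0,0,0]]]'
python3 -m inch '[[[0,0,0,0,0,0,0]]]'
```

```text
t: 10.0
tcp_pos: [0.5413, -0.0212, 0.0625]
eef_rot: [179.9, -0.2, -158.6]
ft_force: [-1.1, -0.3, 0.4]
opening: 0.0158
finger_force: 22.0
t: 10.1
tcp_pos: [0.5418, -0.0212, 0.0627]
eef_rot: [180.0, -0.1, -158.6]
ft_force: [-0.1, -0.1, -1.1]
opening: 0.016
finger_force: 21.9
```

```bash
python3 -m inch '[[[0.05,0,0,0,0,0,0],[0.08,0,0,0,0,0,0],[0.08,0,0,0,0,0,0]]]'
python3 -m inch '[[[0.08,0,0,0,0,0,0]]]'
python3 -m inch '[[[0.08,0,0,0,0,0,0]]]'
```

```text
t: 10.4
tcp_pos: [0.5406, -0.0219, 0.0631]
eef_rot: [180.0, -0.0, -158.6]
ft_force: [0.4, 0.8, -0.8]
opening: 0.016
finger_force: 21.8
t: 10.5
tcp_pos: [0.54, -0.0222, 0.0632]
eef_rot: [180.0, -0.0, -158.6]
ft_force: [-0.1, 0.7, -1.0]
opening: 0.016
finger_force: 21.8
t: 10.6
tcp_pos: [0.5393, -0.0226, 0.0633]
eef_rot: [180.0, -0.0, -158.6]
ft_force: [-0.1, -1.0, -1.2]
opening: 0.0153
finger_force: 21.8
```

```bash
python3 -m inch '[[[0,0,0.06,0,0,0,0],[-0.1,0,0,0,0,0,0],[-0.2,0,0,0,0,0,0],[-0.2,0,0,0,0,0,0],[-0.2,0,0,0,0,0,0],[-0.1,0,0,0,0,0,0],[0,0,0,0,0,0,0]]]'
python3 -m inch '[[[0,0,0,0,0,0,0.6],[0,0,0,0,0,0,0.6],[0,0,0,0,0,0,0.6],[0,0,-2,0,0,0,0.6],[0,0,-4,0,0,0,0.6],[0,0,-4,0,0,0,0.6],[0,0,-4,0,0,0,0.6],[0,0,-3,0,0,0,0.6],[0,0,0,0,0,0.148,0.6],[0,0,0,0,0,0.148,0.6]]]'
python3 -m inch '[[[0,0,0,0,0,0.148,0.6],[0,0,0,0,0,0.148,0.6],[0,0,0,0,0,0.148,0.6],[0,0,0,0,0,0.148,0.6],[0,0,0,0,0,0.148,0.6],[0,0,0,0,0,0.148,0.6],[0,0,0,0,0,0.148,0.6],[0,0,0,0,0,0.148,0.6],[0,0,0,0,0,0,0.6],[0,0,0,0,0,0,0.6]]]'
python3 - <<'E'
from h import *
s=robot.read_state();y=np.radians(s['eef_rot'][2]);d=np.array([.6585,.0257])-s['tcp_pos'][:2]
print(s['t'],s['tcp_pos'],s['eef_rot'],s['q'],"tool cm",100*d@[np.cos(y),np.sin(y)],100*d@[np.sin(y),-np.cos(y)])
E
```

```text
t: 11.3
tcp_pos: [0.5471, -0.0195, 0.0627]
eef_rot: [-180.0, 0.0, -158.6]
ft_force: [0.3, -0.4, -1.4]
opening: 0.0157
finger_force: 21.8
t: 12.3
tcp_pos: [0.5477, -0.0198, 0.2344]
eef_rot: [-180.0, 0.2, -175.9]
ft_force: [-0.6, 1.6, 0.1]
opening: 0.0507
finger_force: 0.0
t: 13.3
tcp_pos: [0.5469, -0.0196, 0.2327]
eef_rot: [180.0, 0.0, 116.8]
ft_force: [0.3, -0.3, 0.3]
opening: 0.0512
finger_force: 0.0
13.3 [ 0.54686755 -0.01960537  0.23273453] [1.79995083e+02 2.39515203e-03 1.16785738e+02] [-9.78336392e+00  1.83344123e+01 -1.13241928e+01  6.03360191e+01
  1.00569868e-03  5.34308978e+01] tool cm -0.9863752129773271 12.00711754063099
```

```bash
python3 -m inch '[[[-0.1,1,0,0,0,0,0.6],[-0.2,2,0,0,0,0,0.6],[-0.25,3,0,0,0,0,0.6],[-0.24,3,0,0,0,0,0.6],[-0.2,2,0,0,0,0,0.6],[0,1,0,0,0,0,0.6],[0,0,0,0,0,0,0.6],[0,0,2,0,0,0,0.6],[0,0,3,0,0,0,0.6],[0,0,2.5,0,0,0,0.6]]]' 30
python3 -m inch '[[[0,0,0.2,0,0,0,0.6],[0,0,0,0,0,0,0.3],[0,0,0,0,0,0,0],[0,0,0,0,0,0,0],[0,0,0,0,0,0,0],[0,0,0,0,0,0,0]]]' 40
python3 -m inch '[[[0,0,0,0,0,0.1,0],[0,0,0,0,0,0.1,0],[0,0,0,0,0,0.1,0],[0,0,0,0,0,0.1,0],[0,0,0,0,0,0.1,0],[0,0,0,0,0,0.1,0],[0,0,0,0,0,0.1,0],[0,0,0,0,0,0.1,0],[0,0,0,0,0,0,0],[0,0,0,0,0,0,0]]]'
```

```text
t: 14.3
tcp_pos: [0.6576, 0.025, 0.1569]
eef_rot: [-180.0, -0.0, 116.6]
ft_force: [0.2, 0.7, -0.8]
opening: 0.0513
finger_force: 0.0
t: 14.9
tcp_pos: [0.6594, 0.025, 0.1578]
eef_rot: [179.9, 0.1, 116.6]
ft_force: [-2.0, -1.2, 6.8]
opening: 0.0116
finger_force: 42.1
t: 15.9
tcp_pos: [0.659, 0.025, 0.1578]
eef_rot: [179.9, 0.0, 70.8]
ft_force: [-3.5, -1.1, 6.3]
opening: 0.0111
finger_force: 42.3
```

```bash
python3 -m inch '[[[0,0,0,0,0,0,0.6],[0,0,0,0,0,0,0.6],[0,0,0,0,0,0,0.6],[0,0,-2,0,0,0,0.6],[0,0,-3,0,0,0,0.6],[0,0,-2.5,0,0,0,0.6],[0,0,0,0,0,0.144,0.6],[0,0,0,0,0,0.144,0.6],[0,0,0,0,0,0.144,0.6],[0,0,0,0,0,0.144,0.6]]]' 30
python3 -m inch '[[[0,0,0,0,0,0.144,0.6],[0,0,0,0,0,0.144,0.6],[0,0,0,0,0,0,0.6],[0,0,0,0,0,0,0.6]]]'
python3 - <<'E'
from h import *
s=robot.read_state();y=np.radians(s['eef_rot'][2]);d=np.array([.5468,-.0196])-s['tcp_pos'][:2]
print(s['t'],s['tcp_pos'],s['eef_rot'],s['q'],"tool cm",100*d@[np.cos(y),np.sin(y)],100*d@[np.sin(y),-np.cos(y)])
E
```

```text
t: 16.9
tcp_pos: [0.6586, 0.0254, 0.2305]
eef_rot: [-180.0, 0.0, 37.4]
ft_force: [0.3, -0.0, 0.5]
opening: 0.0512
finger_force: 0.0
t: 17.3
tcp_pos: [0.6586, 0.0254, 0.2305]
eef_rot: [-180.0, 0.0, 21.4]
ft_force: [-0.8, 1.4, 0.3]
opening: 0.051
finger_force: 0.0
17.3 [0.65864008 0.02536412 0.23051424] [-1.79994432e+02  7.41598735e-03  2.14458035e+01] [-4.20664475e+00  3.06071227e+01  7.35313390e+00  6.67551066e+01
  1.80857526e-03  1.54347552e+02] tool cm -12.053652736321418 0.09599013576619875
```

```bash
python3 -m inch '[[[-1,0,0,0,0,0,0.6],[-2,0,0,0,0,0,0.6],[-3,0,0,0,0,0,0.6],[-3,0,0,0,0,0,0.6],[-2,0,0,0,0,0,0.6],[-1.05,0.1,1,0,0,0,0.6],[0,0,3,0,0,0,0.6],[0,0,4,0,0,0,0.6],[0,0,4,0,0,0,0.6],[0,0,3,0,0,0,0.6]]]' 30
python3 -m inch '[[[0,0,1.5,0,0,0,0.6],[0,0,0,0,0,0,0.35],[0,0,0,0,0,0,0.25],[0,0,0,0,0,0,0],[0,0,0,0,0,0,0],[0,0,0,0,0,0,0],[0,0,0,0,0,0,0]]]' 20
python3 -m inch '[[[0,0,-0.2,0,0,0,0],[0,0,0,0,0,0,0],[0,0,0,0,0,0,0]]]'
```

```text
t: 18.3
tcp_pos: [0.5458, -0.0192, 0.0787]
eef_rot: [-180.0, 0.1, 21.4]
ft_force: [0.3, 0.5, 0.6]
opening: 0.0516
finger_force: 0.0
t: 19.0
tcp_pos: [0.5475, -0.0194, 0.0667]
eef_rot: [179.9, -0.1, 21.3]
ft_force: [-0.2, -0.5, 4.5]
opening: 0.0157
finger_force: 24.0
t: 19.3
tcp_pos: [0.5467, -0.0193, 0.0676]
eef_rot: [-180.0, -0.0, 21.3]
ft_force: [1.4, 0.3, -1.6]
opening: 0.0152
finger_force: 23.2
```

Vertical load is about zero, so I'll start the slow pull.

```bash
python3 -m inch '[[[-0.05,0,0,0,0,0,0],[-0.08,0,0,0,0,0,0],[-0.08,0,0,0,0,0,0]]]'
python3 -m inch '[[[-0.08,0,0,0,0,0,0]]]'
python3 -m inch '[[[-0.08,0,0,0,0,0,0]]]'
python3 -m inch '[[[-0.08,0,0,0,0,0,0]]]'
python3 -c "
from rig import robot
s=robot.read_state();print(s['ft_force'],s['tcp_pos'])"
```

```text
t: 19.6
tcp_pos: [0.5448, -0.0201, 0.0676]
eef_rot: [-180.0, -0.0, 21.3]
ft_force: [1.0, 0.9, -2.1]
opening: 0.0159
finger_force: 23.1
t: 19.7
tcp_pos: [0.544, -0.0204, 0.0677]
eef_rot: [-180.0, -0.0, 21.3]
ft_force: [1.9, 0.9, -2.2]
opening: 0.0154
finger_force: 23.1
t: 19.8
tcp_pos: [0.5432, -0.0207, 0.0677]
eef_rot: [-180.0, -0.0, 21.3]
ft_force: [1.7, 1.4, -1.6]
opening: 0.0155
finger_force: 23.1
t: 19.9
tcp_pos: [0.5424, -0.021, 0.0677]
eef_rot: [-180.0, -0.0, 21.3]
ft_force: [1.2, -0.2, -1.3]
opening: 0.0156
finger_force: 23.1
[ 1.2032286  -0.15030391 -1.25677135] [ 0.5424393  -0.02099552  0.06767798]
```

```bash
python3 -m inch '[[[0,0,0,0,0,0,0.6],[0,0,0,0,0,0,0.6],[0,0,0,0,0,0,0.6],[0,0,-2,0,0,0,0.6],[0,0,-4,0,0,0,0.6],[0,0,-4,0,0,0,0.6],[0,0,-4,0,0,0,0.6],[0,0,-3,0,0,0,0.6],[0,0,0,0,0,-0.144,0.6],[0,0,0,0,0,-0.144,0.6]]]'
python3 -m inch '[[[0,0,0,0,0,-0.144,0.6],[0,0,0,0,0,-0.144,0.6],[0,0,0,0,0,-0.144,0.6],[0,0,0,0,0,-0.144,0.6],[0,0,0,0,0,0,0.6],[0,0,0,0,0,0,0.6]]]'
python3 - <<'E'
from h import *
s=robot.read_state();y=np.radians(s['eef_rot'][2]);d=np.array([.6587,.0256])-s['tcp_pos'][:2]
print(s['t'],s['tcp_pos'],s['eef_rot'],"tool cm",100*d@[np.cos(y),np.sin(y)],100*d@[np.sin(y),-np.cos(y)])
E
```

```text
t: 20.9
tcp_pos: [0.5432, -0.0211, 0.2393]
eef_rot: [179.9, -0.1, 38.1]
ft_force: [-1.1, 0.3, -1.8]
opening: 0.0513
finger_force: 0.0
t: 21.5
tcp_pos: [0.5424, -0.021, 0.2377]
eef_rot: [-180.0, 0.0, 70.6]
ft_force: [0.6, 1.1, 0.3]
opening: 0.0511
finger_force: 0.0
21.5 [ 0.54239059 -0.02096003  0.23769049] [-1.79992470e+02  7.33165191e-03  7.06084165e+01] tool cm 8.253609931441991 9.425236480316258
```

```bash
python3 -m inch '[[[0.7,0.8,0,0,0,0,0.6],[1.5,1.7,0,0,0,0,0.6],[2,2.3,0,0,0,0,0.6],[2,2.3,0,0,0,0,0.6],[1.35,1.5,0,0,0,0,0.6],[0.7,0.83,0,0,0,0,0.6],[0,0,0,0,0,0,0.6],[0,0,2.5,0,0,0,0.6],[0,0,3,0,0,0,0.6],[0,0,2.6,0,0,0,0.6]]]' 30
python3 -m inch '[[[0,0,0,0,0,0,0.6],[0,0,0,0,0,0,0.3],[0,0,0,0,0,0,0],[0,0,0,0,0,0,0],[0,0,0,0,0,0,0],[0,0,0,0,0,0,0]]]' 40
python3 -m inch '[[[0,0,0,0,0,0.1,0],[0,0,0,0,0,0.1,0],[0,0,0,0,0,0.1,0],[0,0,0,0,0,0.1,0],[0,0,0,0,0,0,0],[0,0,0,0,0,0,0]]]'
```

```text
t: 22.5
tcp_pos: [0.6582, 0.0258, 0.1556]
eef_rot: [-180.0, 0.0, 70.7]
ft_force: [0.5, -0.8, -0.5]
opening: 0.0511
finger_force: 0.0
t: 23.1
tcp_pos: [0.6593, 0.026, 0.1589]
eef_rot: [179.9, -0.0, 70.8]
ft_force: [-2.8, 0.8, 6.5]
opening: 0.0114
finger_force: 41.2
t: 23.7
tcp_pos: [0.6594, 0.0259, 0.1589]
eef_rot: [179.9, -0.1, 47.8]
ft_force: [-2.4, 0.9, 6.1]
opening: 0.0112
finger_force: 41.2
```

```bash
python3 -m inch '[[[0,0,0,0,0,0,0.6],[0,0,0,0,0,0,0.6],[0,0,0,0,0,0,0.6],[0,0,-2,0,0,0,0.6],[0,0,-3,0,0,0,0.6],[0,0,-2.5,0,0,0.1155,0.6],[0,0,0,0,0,0.1155,0.6],[0,0,0,0,0,0.1155,0.6],[0,0,0,0,0,0.1155,0.6],[0,0,0,0,0,0,0.6]]]' 30
python3 - <<'E'
from h import *
s=robot.read_state();y=np.radians(s['eef_rot'][2]);d=np.array([.5424,-.021])-s['tcp_pos'][:2]
print(s['t'],s['tcp_pos'],s['eef_rot'],"tool cm",100*d@[np.cos(y),np.sin(y)],100*d@[np.sin(y),-np.cos(y)])
E
```

```text
t: 24.7
tcp_pos: [0.6587, 0.0259, 0.2316]
eef_rot: [-180.0, 0.0, 21.4]
ft_force: [0.5, -0.5, -0.4]
opening: 0.0508
finger_force: 0.0
24.7 [0.65870695 0.02586526 0.23158195] [-1.79999390e+02  7.16037131e-03  2.13996852e+01] tool cm -12.538829733883253 0.11971571441706086
```

```bash
python3 -m inch '[[[-1,0,0,0,0,0,0.6],[-2,0,0,0,0,0,0.6],[-3,0,0,0,0,0,0.6],[-3.4,0,0,0,0,0,0.6],[-2,0,0,0,0,0,0.6],[-1.14,0.12,1,0,0,0,0.6],[0,0,3,0,0,0,0.6],[0,0,4,0,0,0,0.6],[0,0,4,0,0,0,0.6],[0,0,3,0,0,0,0.6]]]' 30
python3 -m inch '[[[0,0,1.5,0,0,0,0.6],[0,0,0,0,0,0,0.35],[0,0,0,0,0,0,0.25],[0,0,0,0,0,0,0],[0,0,0,0,0,0,0],[0,0,0,0,0,0,0],[0,0,0,0,0,0,0]]]' 20
python3 -m inch '[[[0,0,-0.15,0,0,0,0],[0,0,0,0,0,0,0],[0,0,0,0,0,0,0]]]'
python3 -m inch '[[[-0.08,0,0,0,0,0,0],[-0.08,0,0,0,0,0,0],[-0.08,0,0,0,0,0,0]]]'
python3 -m inch '[[[-0.08,0,0,0,0,0,0]]]'
python3 -m inch '[[[-0.08,0,0,0,0,0,0]]]'
python3 -m inch '[[[-0.08,0,0,0,0,0,0]]]'
python3 -m inch '[[[-0.08,0,0,0,0,0,0]]]'
```

```text
t: 25.7
tcp_pos: [0.5414, -0.0209, 0.0796]
eef_rot: [-180.0, 0.1, 21.5]
ft_force: [-0.7, 0.2, -0.1]
opening: 0.0514
finger_force: 0.0
t: 26.4
tcp_pos: [0.5432, -0.021, 0.0677]
eef_rot: [179.9, -0.1, 21.4]
ft_force: [0.6, 0.5, 3.8]
opening: 0.0155
finger_force: 23.4
t: 26.7
tcp_pos: [0.5431, -0.0209, 0.0683]
eef_rot: [180.0, -0.1, 21.4]
ft_force: [3.9, 0.8, -3.1]
opening: 0.0154
finger_force: 22.5
t: 27.0
tcp_pos: [0.5406, -0.0217, 0.0683]
eef_rot: [180.0, -0.1, 21.4]
ft_force: [4.4, 2.1, -3.5]
opening: 0.0154
finger_force: 22.5
t: 27.1
tcp_pos: [0.5397, -0.0221, 0.0683]
eef_rot: [180.0, -0.0, 21.4]
ft_force: [4.5, 2.6, -2.9]
opening: 0.0156
finger_force: 22.5
t: 27.2
tcp_pos: [0.5389, -0.0224, 0.0683]
eef_rot: [180.0, -0.0, 21.4]
ft_force: [4.2, 1.3, -3.6]
opening: 0.0155
finger_force: 22.5
t: 27.3
tcp_pos: [0.5381, -0.0227, 0.0683]
eef_rot: [180.0, -0.0, 21.4]
ft_force: [5.3, 2.1, -3.1]
opening: 0.0155
finger_force: 22.5
t: 27.4
tcp_pos: [0.5374, -0.023, 0.0683]
eef_rot: [180.0, -0.0, 21.4]
ft_force: [4.5, 1.8, -3.1]
opening: 0.0156
finger_force: 22.5
```

```bash
python3 -m inch '[[[0,0,0.07,0,0,0,0],[-0.05,0,0,0,0,0,0],[-0.06,0,0,0,0,0,0]]]'
python3 -m inch '[[[-0.06,0,0,0,0,0,0]]]'
python3 -m inch '[[[-0.06,0,0,0,0,0,0]]]'
python3 -m inch '[[[-0.06,0,0,0,0,0,0]]]'
python3 -m inch '[[[-0.06,0,0,0,0,0,0]]]'
```

```text
t: 27.7
tcp_pos: [0.5368, -0.0233, 0.0678]
eef_rot: [180.0, -0.1, 21.4]
ft_force: [3.9, 2.0, -1.7]
opening: 0.0157
finger_force: 22.7
t: 27.8
tcp_pos: [0.5363, -0.0235, 0.0678]
eef_rot: [180.0, -0.1, 21.4]
ft_force: [5.1, 2.3, -2.0]
opening: 0.0157
finger_force: 22.7
t: 27.9
tcp_pos: [0.5358, -0.0237, 0.0678]
eef_rot: [180.0, -0.1, 21.4]
ft_force: [5.9, 2.7, -1.6]
opening: 0.0158
finger_force: 22.7
t: 28.0
tcp_pos: [0.5352, -0.024, 0.0678]
eef_rot: [180.0, -0.1, 21.4]
ft_force: [4.2, 2.3, -2.2]
opening: 0.0156
finger_force: 22.7
t: 28.1
tcp_pos: [0.5346, -0.0242, 0.0678]
eef_rot: [180.0, -0.1, 21.4]
ft_force: [4.9, 2.7, -1.5]
opening: 0.0157
finger_force: 22.7
```

```bash
python3 -m inch '[[[0,0,0.08,0,0,0,0],[-0.05,0,0,0,0,0,0],[-0.06,0,0,0,0,0,0]]]'
python3 -m inch '[[[-0.06,0,0,0,0,0,0]]]'
python3 -m inch '[[[-0.06,0,0,0,0,0,0]]]'
python3 -m inch '[[[-0.06,0,0,0,0,0,0]]]'
python3 -m inch '[[[-0.06,0,0,0,0,0,0]]]'
```

```text
t: 28.4
tcp_pos: [0.5345, -0.0243, 0.0677]
eef_rot: [180.0, -0.2, 21.4]
ft_force: [6.2, 3.6, 1.5]
opening: 0.0156
finger_force: 23.2
t: 28.5
tcp_pos: [0.5343, -0.0246, 0.0677]
eef_rot: [180.0, -0.2, 21.4]
ft_force: [6.5, 3.6, 1.3]
opening: 0.0155
finger_force: 23.2
t: 28.6
tcp_pos: [0.5338, -0.0248, 0.0677]
eef_rot: [180.0, -0.2, 21.4]
ft_force: [6.3, 2.6, 1.5]
opening: 0.0157
finger_force: 23.2
t: 28.7
tcp_pos: [0.5332, -0.025, 0.0676]
eef_rot: [180.0, -0.2, 21.4]
ft_force: [6.9, 3.6, 1.1]
opening: 0.0153
finger_force: 23.2
t: 28.8
tcp_pos: [0.5327, -0.0253, 0.0677]
eef_rot: [180.0, -0.2, 21.4]
ft_force: [6.8, 2.8, 1.9]
opening: 0.0153
finger_force: 23.2
```

Interpolating to zero vertical load gives about 6.4 N of drag, which is on target. I'll release and back off.

```bash
python3 -m inch '[[[0,0,0,0,0,0,0.6],[0,0,0,0,0,0,0.6],[0,0,0,0,0,0,0.6],[0,0,-2,0,0,0,0.6],[0,0,-4,0,0,0,0.6],[0,0,-4,0,0,0,0.6],[0,0,-4,0,0,0,0.6],[0,0,-3,0,0,0,0.6],[0,0,0,0,0,0,0.6],[0,0,0,0,0,0,0.6]]]'
python3 - <<'E'
from h import *
cv2.imwrite("pics/w3.png",robot.read_camera("wrist")[:,:,::-1])
E
```

```text
t: 29.8
tcp_pos: [0.5304, -0.0257, 0.2368]
eef_rot: [180.0, 0.0, 21.4]
ft_force: [0.0, 0.5, -0.7]
opening: 0.0515
finger_force: 0.0
```

View pics/w3.png

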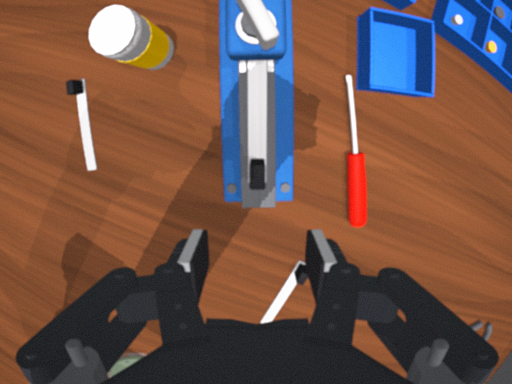

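The strip lies straight in the gap with its handle at (258,174), the bystanders are undisturbed, and the gripper is clear.

```bash
python3 -c "
from rig import robot
print(robot.close_job())"
```

```text
the job is handed in; nothing more can be done
None
```

I set the screw at about 2.7 rad, where a slow pull on the gauge took about 6.4 N (corrected for vertical load), left the strip held in the gap, didn't disturb the can, screwdriver or bin, and handed the job in at about 30 s; no verdict came back.

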